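Knock a stuck display panel out of its alignment mould

ROBOT

A 7-joint arm with a two-finger parallel gripper is mounted at the origin on the work surface. World frame = base frame: x ahead of the robot, y to its left, z up, the work surface at z = 0. Lengths are in m, angles in degrees, forces in N, time in s.
With the tool pointing down it reaches from about 0.425 to 1.025 m from the base axis. Payload 9.4 kg.
Tool frame: the origin (TCP) lies midway between the tips of the shut fingers; the grasp point (between the pads) lies 19 mm behind it (env.hold_point_z is the distance from the TCP to the grasp point, in m); z points along the fingers, y is the line along which they close (so a half turn about z gives the same grasp; the last joint's range is limited). The gripper opens to 93 mm and grips with 3 to 60 N. Pads are 15 mm wide; open, the fingers measure 128 mm over their backs; the gripper's body (75 mm by 188 mm) begins 65 mm behind the grasp point.
Start: joints at [-77.218, 34.337, -0.143, 91.639, 0.103, 54.024, -4.572], TCP at [0.214, 0.693, 0.219] pointing down, gripper open.
Joint ranges: [-147.43, 147.43], [-19.82, 112.94], [-74.19, 73.91], [6.32, 146.72], [-59.91, 239.91], [6.04, 106.73], [-150.56, 150.56]. Speed limits (degrees/s): [127.2, 127.2, 172.46, 172.46, 180, 180, 180].

INTERFACE

Orientations are given as a 3x3 rotation matrix whose columns are the frame's x, y, z axes.
In Python, from cell import env, camera, get_calibration gives the robot as it stands. The module is installed in compiled form; this text tells all that it offers.
- The arm moves only by the tool arm_command, never from a script. Its argument "rows" is a list of rows, each an object of numbers: "gripper": the opening, from 0 (shut) to 1 (fully open); "tx", "ty", "tz": the shift along the tool's x, y, z in m; "yaw": the turn about the tool's z in rad. In form: [{"gripper": .., "tx": .., "ty": .., "tz": .., "yaw": ..}, ...]. A call has 1 to 20 rows; each row shifts and turns the commanded pose from where the row before left it, along the tool's axes as they then stand; what a row does not reach is not made up. A row lasts 1/8 s, in which the tool goes at most 62.5 mm and 10.7 degrees, less where a joint would pass 70% of its speed; a pose out of reach is approached as far as the arm can. A call is refused whole if a number of a shift passes 0.0625 or a number of a turn 0.188, either way. A call with a gripper value outside its range is refused whole. The fingers move at their own pace and stop on an object; the grip force is fixed at half the most. Time passes only in rows, so rows that do not move let the fingers close. It gives the time, the measured TCP pose, the force, the opening and the grip force at its end, in the units of the state.
- env.read_state(): the state, without advancing time (a new reading comes with each control period).
- camera(name): name is "scene" or "side" or "wrist"; returns (picture, depth): 400x640x3 uint8, red, green, blue; 400x640 float32, m along the optical axis (not along the pixel's ray), 0 where there is no reading.
- get_calibration(name): a dict with "fov_y" (degrees; the focal length in pixels is half the picture's height over the tangent of half this angle, whatever the lens; pixels are square), "cx", "cy" (the principal point, pixels), "R" (3x3) and "t" (3): a world point X has camera coordinates R X + t. Camera axes: x right, y down, z forward; pixel columns grow to the right and rows downward; lengths in m; the calibration is good to about 2 mm. A picture is of the moment at which its call begins: read the wrist's pose just before it. get_calibration takes no time and is no camera call; for the wrist camera it gives the pose at the moment of the call.
- env.close_job(): hands the job in; it is judged then, once.
The state is a dict: "time": time; "joints": joint angles; "qvel": joint speeds; "joint_efforts": joint torques, N m; "tcp_pos": TCP position; "ee_rot": TCP orientation; "force": force on the tool from outside, world axes, zero at the start; "wrist_torque": the same for the moment, N m; "finger_gap": finger opening in m; "grip_force": force on a finger pad.
Only numpy, scipy, OpenCV 4.12 (cv2) and the standard library are available. Lean on these libraries where they do the work, as an engineer would, in place of code of your own. Each camera call takes 0.05 s, during which the arm holds its last target. There are 200 camera calls.

TASK

The display panel has stuck in the clear alignment mould, which is clamped face down over the blue pad. Take the ejector rod from its wooden block, feel its end into the ejector bore in the mould's back plate and push the panel out until it drops flat onto the pad, then stand the rod back in its hole in the block. Work by feel: never press the acrylic or the panel with more than 40 N, or they crack, and leave the tin, the phone and the screwdriver where they are.

Things in the scene. Friction and masses are not known exactly. Their poses are not given: they have to be found in the camera images.
- mould: Clear acrylic alignment mould lying face down on risers, fixed: 108 mm (its x) by 210 mm (its y), its slip-in back plate on top, 37 mm above the counter. Two orange spring clamps on its ends reach 175 mm from its centre along y, 60 mm high. Origin: on the counter under its centre, z up. It cracks if the rod presses it (the back plate too) with over 40 N.
- mould_top (a point): Middle of the mould's top, 37 mm above the counter. Near it is the ejector bore: a plain hole, ringed in white, 13.5 mm across, straight down through the 10 mm back plate onto the seated panel. The plate slides stiffly in its frame: the bore lies on the mould's long centre line (y), up to 10 mm either way from this point, differently each time.
- pad (a point): Centre of the top of the blue silicone pad, 100 by 150 by 8 mm, on the counter under the mould, between the risers: 12 mm below the underside of the seated panel.
- panel: Glossy black phone display panel, 72 by 152 by 7 mm, 60 g. Origin: centre of its underside (20 mm above the counter when seated, 8 mm on the pad); z up. Two spring plungers in the mould hold it by friction: it moves at 9 to 17 N, lets go 4 to 7 mm down and drops; 8 mm down it is clear of the mould's 8 mm deep recess. It cracks if the rod presses it with over 40 N.
- rod: Ejector rod, 137 mm long, 40 g, upright at the start: white nylon shank 12 mm across and 95 mm long with a flat end, bevelled 1.3 mm round its edge, above it a blue handle 20 mm across and 42 mm long. Origin: centre of the lower end; z along the rod to the handle, whose middle is 116 mm from the origin.
- block: Wooden block, fixed, 64 by 64 by 45 mm, with a round upright hole, 17 mm across and 35 mm deep, in the middle of its top; the rod stands in it on the hole's floor, 10 mm above the counter. Origin: on the counter under its centre.
- tin: Bystander: open aluminium tin of spare parts, 85 mm across, 44 mm high. Origin: centre of its underside.
- phone: Bystander: dark blue phone lying face down, 74 by 154 by 9 mm. Origin: centre of its underside.
- driver: Bystander: small screwdriver with a red handle, 150 mm long, lying on the counter. Origin: about its middle.

How it is judged:
By the outcome, as a careful person would: the job done as asked, in the order asked, and still so for the second after the job is handed in, with the robot touching nothing.
It also fails if it takes over 64 s, if anything falls off the work surface, if the arm or the gripper's body presses on something with over 40 N, if the wrist force passes 120 N, or if a joint passes its speed limit or range.

## Working session

There is one attempt and no reset: what is moved stays moved. The work goes in short steps, Python scripts to look and compute and a tool call to move; the robot and the scene stay as the last step left them, time stands still between calls to the robot, and variables do not carry over. Pictures are saved under pics/ and viewed, at most 10 in all, crops included, and the job is handed in when it is done.

Besides the shell and the picture viewer there is one more tool, called as name(argument=value, ...), one argument or row to a line, values as JSON. arm_command: Moves the arm, as the interface text tells. Its arguments: {"type":"object","properties":{"rows":{"type":"array","items":{"type":"object","properties":{"gripper":{"type":"number"},"tx":{"type":"number"},"ty":{"type":"number"},"tz":{"type":"number"},"yaw":{"type":"number"}}}}},"required":["rows"]}

```bash
mkdir -p pics; cat > h.py <<'E'
import numpy as np,cv2
from cell import env,camera,get_calibration
def K(c): 
    f=200/np.tan(np.radians(c['fov_y'])/2); return f,c['cx'],c['cy']
def ray(c,u,v,z):
    f,cx,cy=K(c);R=np.array(c['R']);t=np.array(c['t'])
    d=R.T@np.array([(u-cx)/f,(v-cy)/f,1]);o=-R.T@t
    return o+d*(z-o[2])/d[2]
def cloud(c,D):
    f,cx,cy=K(c);R=np.array(c['R']);t=np.array(c['t'])
    v,u=np.mgrid[:400,:640]
    P=np.stack([(u-cx)/f*D,(v-cy)/f*D,D],-1)
    return (P-t)@R
def snap(n,fn):
    c=get_calibration(n);p,d=camera(n);cv2.imwrite('pics/'+fn+'.png',p[:,:,::-1]);np.savez('pics/'+fn+'.npz',p=p,d=d,**c);return c,p,d
E
python3 - <<'E'
from h import *
for n in('scene','side'):
    c,p,d=snap(n,n+'0');print(n,-np.array(c['R']).T@c['t'],c['fov_y'],np.array(c['R'])[2])
s=env.read_state();print(s['time'],s['tcp_pos'],s['ee_rot'],s['force'],s['finger_gap'],env.hold_point_z)
E
```

```text
scene [ 1.12606601 -0.15134799  0.72948768] 45.85923423032994 [-0.59307621  0.29239812 -0.75017594]
side [ 0.20004633 -0.35764189  0.41263773] 57.26087536607386 [ 0.56864054  0.64221746 -0.51400842]
0.1 [0.2139809  0.69225325 0.21783976] [[-9.55417651e-01  2.95257563e-01 -2.90669136e-04]
 [ 2.95257675e-01  9.55416639e-01 -1.39681725e-03]
 [-1.34710727e-04 -1.42036614e-03 -9.99998982e-01]] [ 0.14264455 -0.33532313 -0.20719073] 0.0928838990305342 0.0188
```

View pics/scene0.png

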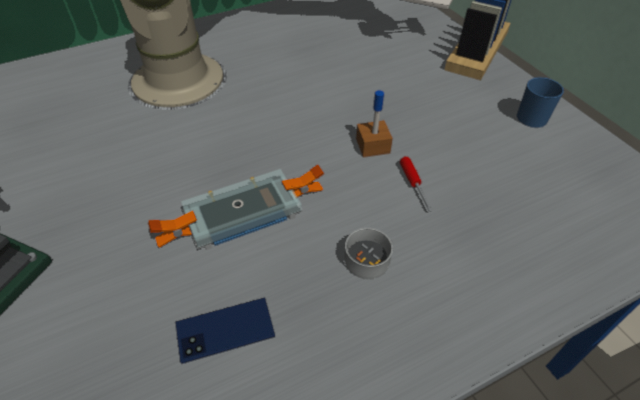

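View pics/side0.png

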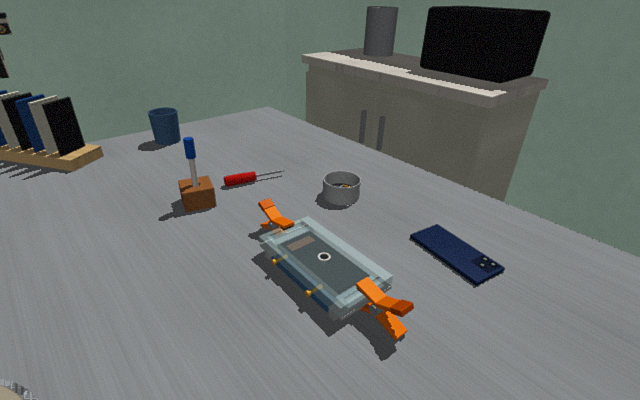

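Scene view: white ring at about (238,204), clamps at (172,228) and (305,182), block at (375,138), blue handle at (379,101), tin at (368,253), driver at (413,180). Side view: ring at (324,257), handle at (189,148).

```bash
python3 - <<'E'
from h import *
def comps(m,box):
    mm=np.zeros_like(m);x0,y0,x1,y1=box;mm[y0:y1,x0:x1]=m[y0:y1,x0:x1]
    return mm
rays={}
for n,hb,rb,bb in(('scene0',(365,85,392,125),(225,193,252,215),(350,118,400,160)),('side0',(178,130,202,165),(312,246,337,268),(172,172,222,214))):
    c=np.load('pics/'+n+'.npz');p=c['p'].astype(int);d=c['d']
    r,g,b=p[...,0],p[...,1],p[...,2]
    P=cloud(c,d)
    m=comps((b>90)&(b>1.6*r)&(b>1.3*g),hb);v,u=np.nonzero(m);print(n,'handle px',u.mean(),v.mean(),len(u),v.min(),v.max())
    print(' depth handle med',np.median(P[m],0),'z',P[m][:,2].min(),P[m][:,2].max())
    rays[n]=(c,u.mean(),v.mean())
    m=comps((p.min(-1)>170),rb);v,u=np.nonzero(m);e=cv2.fitEllipse(cv2.convexHull(np.c_[u,v].astype(np.int32)));print(' ring',e,len(u),'ray',ray(c,*e[0],.037),'depth',np.median(P[m],0))
    m=comps((r>1.5*b)&(r>60),bb);Q=P[m];T=Q[(abs(Q[:,2]-.045)<.004)]
    rc=cv2.minAreaRect((T[:,:2]*1000).astype(np.float32));print(' block top',len(T),rc)
    # shank white
    # clamps
    m=(r>150)&(r>2.2*b)&(g>50)&(g<170);m[:, :]&=True
    Q=P[m&(d>0)];Q=Q[(Q[:,2]>.005)&(Q[:,2]<.08)];print(' clamps n',len(Q))
    k=cv2.kmeans(Q[:,:2].astype(np.float32),2,None,(3,50,1e-6),5,0);C=k[2];print(C,C.mean(0),np.degrees(np.arctan2(*(C[1]-C[0])[::-1])))
    # mould top by height
    ctr=C.mean(0);M=(abs(P[...,2]-.037)<.006)&(np.hypot(P[...,0]-ctr[0],P[...,1]-ctr[1])<.13)&(d>0)&~m
    rc=cv2.minAreaRect((P[M][:,:2]*1000).astype(np.float32));print(' mouldtop',M.sum(),rc)
A=[];B=[]
for c,u,v in rays.values():
    a=ray(c,u,v,0);b=ray(c,u,v,.2);w=(b-a)/np.linalg.norm(b-a);Pm=np.eye(3)-np.outer(w,w);A.append(Pm);B.append(Pm@a)
x=np.linalg.solve(sum(A),sum(B));print('handle tri',x,[np.linalg.norm(Pm@x-b) for Pm,b in zip(A,B)])
E
```

```text
scene0 handle px 379.73394495412845 98.92660550458716 109 90 110
 depth handle med [0.46958639 0.3266308  0.13763915] z -0.0008471839165590866 0.7294876844911548Traceback (most recent call last):
  File "<stdin>", line 13, in <module>
cv2.error: OpenCV(4.12.0) /io/opencv/modules/imgproc/src/shapedescr.cpp:356: error: (-215:Assertion failed) n >= 0 && (depth == CV_32F || depth == CV_32S) in function 'fitEllipseNoDirect'
```

```bash
cat > m.py <<'E'
from h import *
def comps(m,box):
    mm=np.zeros_like(m);x0,y0,x1,y1=box;mm[y0:y1,x0:x1]=m[y0:y1,x0:x1]
    return mm
rays={}
for n,hb,rb,bb in(('scene0',(365,85,392,125),(225,193,252,215),(350,118,400,160)),('side0',(178,130,202,165),(312,246,337,268),(172,172,222,214))):
    c=np.load('pics/'+n+'.npz');p=c['p'].astype(int);d=c['d']
    r,g,b=p[...,0],p[...,1],p[...,2]
    P=cloud(c,d)
    m=comps((b>90)&(b>1.6*r)&(b>1.3*g),hb);v,u=np.nonzero(m);print(n,'handle px',u.mean(),v.mean(),len(u),v.min(),v.max())
    print(' depth handle med',np.median(P[m],0))
    rays[n]=(c,u.mean(),v.mean())
    x0,y0,x1,y1=rb;L=p.min(-1)[y0:y1,x0:x1].max()
    m=comps((p.min(-1)>L*.75),rb);v,u=np.nonzero(m);uv=((u.min()+u.max())/2,(v.min()+v.max())/2);print(' ring',L,u.min(),u.max(),v.min(),v.max(),u.mean(),v.mean(),len(u),'ray',ray(c,*uv,.037),ray(c,u.mean(),v.mean(),.037),'depth',np.median(P[m],0))
    m=comps((r>1.5*b)&(r>60),bb);Q=P[m];T=Q[(abs(Q[:,2]-.045)<.004)]
    print(' block top',len(T),cv2.minAreaRect((T[:,:2]*1000).astype(np.float32)))
    m=(r>120)&(r>2.2*b)&(g>40)&(g>.25*r)&(d>0)&(d<2)&(abs(P[...,2]-.033)<.035)
    m=comps(m,(140,160,330,250) if n=='scene0' else (250,195,420,345))
    Q=P[m];k=cv2.kmeans(Q[:,:2].astype(np.float32),2,None,(3,50,1e-6),5,0);C=k[2];print(' clamps',len(Q),C,C.mean(0),np.degrees(np.arctan2(*(C[1]-C[0])[::-1])))
    ctr=C.mean(0);M=(abs(P[...,2]-.037)<.004)&(np.hypot(P[...,0]-ctr[0],P[...,1]-ctr[1])<.13)&(d>0)&~m
    print(' mouldtop',M.sum(),cv2.minAreaRect((P[M][:,:2]*1000).astype(np.float32)))
A=[];B=[]
for c,u,v in rays.values():
    a=ray(c,u,v,0);b=ray(c,u,v,.2);w=(b-a)/np.linalg.norm(b-a);Pm=np.eye(3)-np.outer(w,w);A.append(Pm);B.append(Pm@a)
x=np.linalg.solve(sum(A),sum(B));print('handle tri',x,[np.linalg.norm(Pm@x-b) for Pm,b in zip(A,B)])
E
python3 m.py
```

```text
scene0 handle px 379.73394495412845 98.92660550458716 109 90 110
 depth handle med [0.46958639 0.3266308  0.13763915]
 ring 137 225 243 193 207 234.41333333333333 200.32 75 ray [ 0.5076096 -0.0206855  0.037    ] [ 0.50876251 -0.02025362  0.037     ] depth [ 0.51249974 -0.02098671  0.03646549]
 block top 503 ((461.3890380859375, 326.05584716796875), (65.13582611083984, 70.35712432861328), 74.24639892578125)
 clamps 1301 [[ 0.5256948   0.12479258]
 [ 0.51832557 -0.14726904]] [ 0.5220102  -0.01123823] -91.55157
 mouldtop 4234 ((519.3098754882812, -11.4993896484375), (257.9120178222656, 111.75982666015625), 88.297607421875)
side0 handle px 187.91666666666666 138.91666666666666 36 137 156
 depth handle med [0.45989104 0.3217497  0.14767214]
 ring 207 318 330 252 259 323.46875 256.0625 32 ray [ 0.52078485 -0.01760734  0.037     ] [ 0.51915895 -0.01813955  0.037     ] depth [ 0.51733606 -0.01944926  0.03860743]
 block top 430 ((460.002197265625, 323.5505065917969), (67.58878326416016, 63.54515075683594), 73.97564697265625)
 clamps 1407 [[ 0.51361793 -0.14897533]
 [ 0.5193549   0.12090685]] [ 0.5164864  -0.01403424] 88.78223
 mouldtop 5507 ((518.6298217773438, -14.207687377929688), (258.0248107910156, 109.92242431640625), 88.3845443725586)
handle tri [0.46541599 0.32919356 0.13874346] [np.float64(0.0054564293959022975), np.float64(0.00545642939590224)]
```

arm_command(
  rows=[
    {"tx": -0.0288, "ty": -0.023, "gripper": 1},
    {"tx": -0.0288, "ty": -0.023, "gripper": 1},
    {"tx": -0.0288, "ty": -0.023, "gripper": 1},
    {"tx": -0.0288, "ty": -0.023, "gripper": 1},
    {"tx": -0.0288, "ty": -0.023, "gripper": 1},
    {"tx": -0.0288, "ty": -0.023, "gripper": 1},
    {"tx": -0.0288, "ty": -0.023, "gripper": 1},
    {"tx": -0.0288, "ty": -0.023, "gripper": 1},
    {"tx": -0.0288, "ty": -0.023, "gripper": 1},
    {"tx": -0.0288, "ty": -0.023, "gripper": 1},
    {"tx": -0.0288, "ty": -0.023, "gripper": 1},
    {"gripper": 1},
    {"gripper": 1},
  ],
)

```text
invalid input
```

```bash
python3 - <<'E'
from h import *
c,p,d=snap('wrist','w1');R=np.array(c['R']);print(-R.T@c['t'],R[2],c['fov_y'])
s=env.read_state();print(s['time'],s['tcp_pos'],s['ee_rot'])
P=cloud(c,d);r,g,b=[p[...,i].astype(int) for i in range(3)]
m=(b>70)&(b>1.6*r)&(b>1.3*g)&(P[...,2]>.09)&(d>0);v,u=np.nonzero(m);print(len(u),u.mean(),v.mean(),u.min(),u.max(),v.min(),v.max())
if len(u):
  t=m&(P[...,2]>.143);v,u=np.nonzero(t);print('top',t.sum(),ray(c,u.mean(),v.mean(),.147),np.median(P[t],0))
E
```

```text
[0.13488292 0.71661689 0.3836835 ] [ 0.28396834 -0.08915555 -0.95467967] 62.387195178872034
0.15 [0.214024   0.69231174 0.2179563 ] [[-9.55401880e-01  2.95308632e-01 -2.44796809e-04]
 [ 2.95308715e-01  9.55401200e-01 -1.14397339e-03]
 [-1.03946052e-04 -1.16524496e-03 -9.99999316e-01]]
2304 530.9657118055555 159.07204861111111 416 623 68 268
top 2284 [0.22230322 0.85021725 0.147     ] [0.21397718 0.86632468 0.15956148]
```

View pics/w1.png

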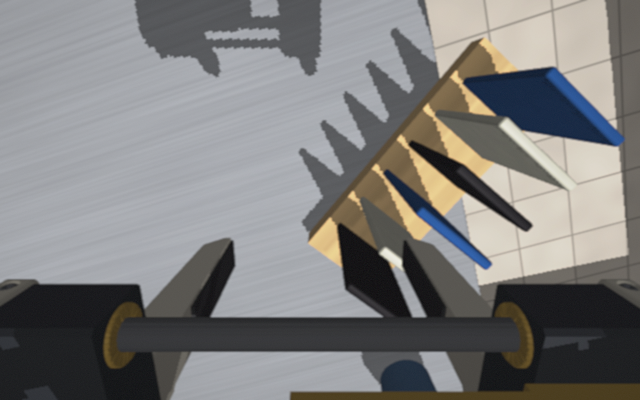

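The picture shows the fingers at bottom (230,250 and 410,250) and the dish rack behind; the arm has not moved yet. Resending with all fields.

arm_command(
  rows=[
    {"gripper": 1, "tx": -0.0288, "ty": -0.023, "tz": 0, "yaw": 0},
    {"gripper": 1, "tx": -0.0288, "ty": -0.023, "tz": 0, "yaw": 0},
    {"gripper": 1, "tx": -0.0288, "ty": -0.023, "tz": 0, "yaw": 0},
    {"gripper": 1, "tx": -0.0288, "ty": -0.023, "tz": 0, "yaw": 0},
    {"gripper": 1, "tx": -0.0288, "ty": -0.023, "tz": 0, "yaw": 0},
    {"gripper": 1, "tx": -0.0288, "ty": -0.023, "tz": 0, "yaw": 0},
    {"gripper": 1, "tx": -0.0288, "ty": -0.023, "tz": 0, "yaw": 0},
    {"gripper": 1, "tx": -0.0288, "ty": -0.023, "tz": 0, "yaw": 0},
    {"gripper": 1, "tx": -0.0288, "ty": -0.023, "tz": 0, "yaw": 0},
    {"gripper": 1, "tx": 0, "ty": 0, "tz": 0, "yaw": 0},
    {"gripper": 1, "tx": 0, "ty": 0, "tz": 0, "yaw": 0},
  ],
)

```text
time: 1.52
tcp_pos: [0.4003, 0.4189, 0.2186]
ee_rot: [[-0.955, 0.295, -0.0], [0.295, 0.955, 0.0], [0.0, 0.0, -1.0]]
force: [0.3, 0.5, -0.9]
finger_gap: 0.0929
grip_force: 0.0
```

```bash
python3 - <<'E'
from h import *
c,p,d=snap('wrist','w2');R=np.array(c['R'])
s=env.read_state();print(s['time'],s['tcp_pos'],s['ee_rot'])
P=cloud(c,d);r,g,b=[p[...,i].astype(int) for i in range(3)]
m=(b>70)&(b>1.6*r)&(b>1.3*g)&(P[...,2]>.09)&(d>0);v,u=np.nonzero(m);print(len(u),u.mean(),v.mean(),u.min(),u.max(),v.min(),v.max())
if len(u):
  t=m&(P[...,2]>.143);v,u=np.nonzero(t);print('top',t.sum(),ray(c,u.mean(),v.mean(),.147),np.median(P[t],0))
E
```

```text
1.575 [0.39993201 0.41930885 0.21856905] [[-9.55741342e-01  2.94207989e-01 -3.83628557e-04]
 [ 2.94207826e-01  9.55741372e-01  4.30669763e-04]
 [ 4.93356168e-04  2.98742374e-04 -9.99999834e-01]]
467 302.5674518201285 294.85010706638116 224 639 218 315
top 366 [0.46058518 0.32728681 0.147     ] [0.46076559 0.32698478 0.14672992]
```

View pics/w2.png

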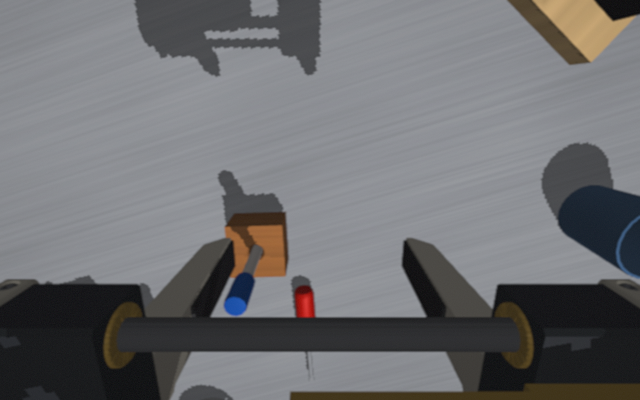

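The picture shows the handle top at (236,305) and block top at (256,245); the depth and ray agree on (0.4606, 0.327, 0.147). I move over it and lower.

arm_command(
  rows=[
    {"gripper": 1, "tx": -0.0284, "ty": -0.0235, "tz": 0, "yaw": 0},
    {"gripper": 1, "tx": -0.0284, "ty": -0.0235, "tz": 0, "yaw": 0},
    {"gripper": 1, "tx": -0.0284, "ty": -0.0235, "tz": 0, "yaw": 0},
    {"gripper": 1, "tx": 0, "ty": 0, "tz": 0, "yaw": 0},
    {"gripper": 1, "tx": 0, "ty": 0, "tz": 0.025, "yaw": 0},
    {"gripper": 1, "tx": 0, "ty": 0, "tz": 0.025, "yaw": 0},
    {"gripper": 1, "tx": 0, "ty": 0, "tz": 0.025, "yaw": 0},
    {"gripper": 1, "tx": 0, "ty": 0, "tz": 0.0225, "yaw": 0},
    {"gripper": 1, "tx": 0, "ty": 0, "tz": 0.0141, "yaw": 0},
    {"gripper": 1, "tx": 0, "ty": 0, "tz": 0, "yaw": 0},
    {"gripper": 1, "tx": 0, "ty": 0, "tz": 0, "yaw": 0},
  ],
)

```text
time: 2.95
tcp_pos: [0.4613, 0.3265, 0.1076]
ee_rot: [[-0.956, 0.295, 0.001], [0.295, 0.956, 0.001], [-0.0, 0.001, -1.0]]
force: [-0.4, -0.4, 0.5]
finger_gap: 0.0929
grip_force: 0.0
```

```bash
python3 - <<'E'
from h import *
c,p,d=snap('wrist','w3')
s=env.read_state();print(s['time'],s['tcp_pos'],s['force'])
P=cloud(c,d);r,g,b=[p[...,i].astype(int) for i in range(3)]
m=(b>70)&(b>1.6*r)&(b>1.3*g)&(P[...,2]>.143)&(P[...,2]<.151)&(d>0);v,u=np.nonzero(m)
if len(u): print(len(u),ray(c,u.mean(),v.mean(),.147),np.median(P[m],0))
m=(r>1.5*b)&(r>60)&(abs(P[...,2]-.045)<.004)&(np.hypot(P[...,0]-.461,P[...,1]-.327)<.06)
print('block',m.sum(),m.any() and cv2.minAreaRect((P[m][:,:2]*1000).astype(np.float32)))
w=np.load('pics/w2.npz');P=cloud(w,w['d']);r,g,b=[w['p'][...,i].astype(int) for i in range(3)]
m=(r>1.5*b)&(r>60)&(abs(P[...,2]-.045)<.004)&(np.hypot(P[...,0]-.461,P[...,1]-.327)<.06)
print('block w2',m.sum(),cv2.minAreaRect((P[m][:,:2]*1000).astype(np.float32)))
m=(abs(P[...,2]-.075)<.022)&(np.hypot(P[...,0]-.461,P[...,1]-.327)<.03)
z=P[m];print('shank',len(z),np.polyfit(z[:,2],z[:,0],1),np.polyfit(z[:,2],z[:,1],1))
E
```

```text
3.0 [0.46145656 0.32637281 0.1077784 ] [-0.2529373  -0.77289613  0.56238316]
1390 [0.45986748 0.3267732  0.147     ] [0.45997465 0.32675027 0.14664387]
block 5969 ((461.32513427734375, 325.2566833496094), (63.50778579711914, 64.40564727783203), 74.55889892578125)
block w2 2305 ((461.2662658691406, 325.9402770996094), (64.19536590576172, 64.54479217529297), 75.1151351928711)
shank 246 [-0.00524817  0.45864541] [-0.00197856  0.32962537]
```

arm_command(
  rows=[
    {"gripper": 1, "tx": 0.0015, "ty": 0, "tz": 0, "yaw": 0},
    {"gripper": 0.35, "tx": 0, "ty": 0, "tz": 0, "yaw": 0},
    {"gripper": 0, "tx": 0, "ty": 0, "tz": 0, "yaw": 0},
    {"gripper": 0, "tx": 0, "ty": 0, "tz": 0, "yaw": 0},
    {"gripper": 0, "tx": 0, "ty": 0, "tz": 0, "yaw": 0},
    {"gripper": 0, "tx": 0, "ty": 0, "tz": 0, "yaw": 0},
    {"gripper": 0, "tx": 0, "ty": 0, "tz": 0, "yaw": 0},
    {"gripper": 0, "tx": 0, "ty": 0, "tz": 0, "yaw": 0},
    {"gripper": 0, "tx": 0, "ty": 0, "tz": 0, "yaw": 0},
  ],
)

```text
time: 4.12
tcp_pos: [0.4598, 0.3263, 0.107]
ee_rot: [[-0.955, 0.295, 0.0], [0.295, 0.955, -0.0], [-0.0, -0.0, -1.0]]
force: [-0.0, -0.7, 0.1]
finger_gap: 0.0198
grip_force: 30.0
```

arm_command(
  rows=[
    {"gripper": 0, "tx": 0, "ty": 0, "tz": -0.02, "yaw": 0},
    {"gripper": 0, "tx": 0, "ty": 0, "tz": -0.025, "yaw": 0},
    {"gripper": 0, "tx": 0, "ty": 0, "tz": -0.03, "yaw": 0},
    {"gripper": 0, "tx": 0, "ty": 0, "tz": -0.025, "yaw": 0},
    {"gripper": 0, "tx": -0.012, "ty": -0.0298, "tz": 0, "yaw": 0},
    {"gripper": 0, "tx": -0.012, "ty": -0.0298, "tz": 0, "yaw": 0},
    {"gripper": 0, "tx": -0.012, "ty": -0.0298, "tz": 0, "yaw": 0},
    {"gripper": 0, "tx": -0.012, "ty": -0.0298, "tz": 0, "yaw": 0},
    {"gripper": 0, "tx": -0.012, "ty": -0.0298, "tz": 0, "yaw": 0},
    {"gripper": 0, "tx": -0.012, "ty": -0.0298, "tz": 0, "yaw": 0},
    {"gripper": 0, "tx": -0.012, "ty": -0.0298, "tz": 0, "yaw": 0},
    {"gripper": 0, "tx": -0.012, "ty": -0.0298, "tz": 0, "yaw": 0},
    {"gripper": 0, "tx": 0, "ty": 0, "tz": 0, "yaw": 0},
    {"gripper": 0, "tx": 0, "ty": 0, "tz": 0, "yaw": 0},
  ],
)

```text
time: 5.88
tcp_pos: [0.4811, 0.0707, 0.2071]
ee_rot: [[-0.955, 0.295, 0.0], [0.295, 0.955, 0.0], [-0.0, 0.0, -1.0]]
force: [0.6, 0.5, -0.2]
finger_gap: 0.0195
grip_force: 30.0
```

```bash
python3 - <<'E'
from h import *
s=env.read_state();c,p,d=snap('wrist','w4');print(s['time'],s['tcp_pos'],s['force'])
c,p,d=snap('side','side1');c,p,d=snap('scene','scene1')
E
```

```text
5.875 [0.48109155 0.07074901 0.20706808] [ 0.62057502  0.47734895 -0.20648181]
```

View pics/w4.png

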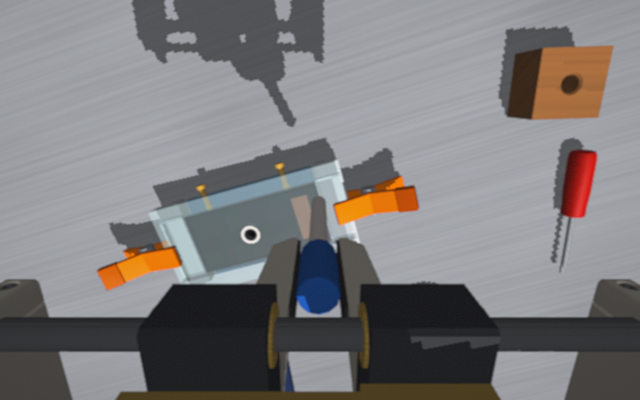

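The ring is at about (251,234), the block hole at (570,84), the rod tip at about (318,200).

```bash
python3 - <<'E'
from h import *
c=np.load('pics/w4.npz');p=c['p'].astype(int);d=c['d'];P=cloud(c,d)
sub=p[220:250,236:267].min(-1)
m=np.zeros((400,640),bool);m[220:250,236:267]=sub>180
v,u=np.nonzero(m);h=cv2.convexHull(np.c_[u,v].astype(np.int32));e=cv2.fitEllipse(h);print('ring',e,len(u))
B=ray(c,*e[0],.037);print('bore',B,'depth',np.median(P[m],0))
m=np.zeros((400,640),np.uint8);m[221:249,237:266]=(p[221:249,237:266].max(-1)<45)
n,l,st,ce=cv2.connectedComponentsWithStats(m);i=1+np.argmax(st[1:,4]);print('dark',ce[i],st[i],ray(c,*ce[i],.037))
m=np.zeros((400,640),np.uint8);m[65:103,552:590]=(p[65:103,552:590].max(-1)<75)
n,l,st,ce=cv2.connectedComponentsWithStats(m);i=1+np.argmax(st[1:,4]);print('hole',ce[i],st[i],ray(c,*ce[i],.045))
r,g,b=p[...,0],p[...,1],p[...,2]
m=(r>1.5*b)&(r>60)&(abs(P[...,2]-.045)<.004)&(np.hypot(P[...,0]-.461,P[...,1]-.327)<.06);print('block',cv2.minAreaRect((P[m][:,:2]*1000).astype(np.float32)))
M=(abs(P[...,2]-.037)<.004)&(np.hypot(P[...,0]-.518,P[...,1]+.015)<.12);print('mould axis',cv2.minAreaRect((P[M&~((r>120)&(r>2*b))][:,:2]*1000).astype(np.float32)))
# orange clamp centres
m=(r>150)&(r>2*b)&(P[...,1]<.2)&(abs(P[...,2]-.04)<.03);Q=P[m];k=cv2.kmeans(Q[:,:2].astype(np.float32),2,None,(3,50,1e-6),5,0)[2];print(k)
# rod shank points in each view
T=np.array([.4811,.0707])
for n in('w4','side1','scene1'):
    c=np.load(f'pics/{n}.npz');P=cloud(c,c['d']);m=(np.hypot(P[...,0]-T[0],P[...,1]-T[1])<.03)&(P[...,2]>.085)&(P[...,2]<.165)&(c['d']>0)
    Q=P[m];print(n,len(Q))
    if len(Q)>30:
        o=-c['R'].T@c['t'];o=o[:2]-T;o/=np.linalg.norm(o)
        zb=np.floor(Q[:,2]/.02)
        for z in np.unique(zb): q=Q[zb==z];print('  ',z*.02+.01,len(q),np.median(q,0),'axis~',np.median(q[:,:2],0)-o*.0055)
        print('  zmin',np.percentile(Q[:,2],2))
E
```

```text
ring ((250.12425231933594, 234.27040100097656), (16.882705688476562, 18.720218658447266), 107.07268524169922) 131
bore [ 0.51927571 -0.01965646  0.037     ] depth [ 0.51908878 -0.01905809  0.03721056]
dark [250.5106383  233.95744681] [247 231   8   8  47] [ 0.51905118 -0.0191175   0.037     ]
hole [569.67298578  83.72985782] [562  76  16  17 211] [0.46157726 0.32372974 0.045     ]
block ((461.55615234375, 325.16387939453125), (66.06586456298828, 63.56816864013672), 73.9266586303711)
mould axis ((519.4815673828125, -15.147247314453125), (238.4291229248047, 108.52379608154297), 88.4145278930664)
[[ 0.52088356  0.12032516]
 [ 0.51377547 -0.14606132]]
w4 353
   0.11 44 [0.47807865 0.07242915 0.11604239] axis~ [0.48334017 0.07082713]
   0.13 118 [0.47796347 0.07241812 0.13004467] axis~ [0.48322498 0.07081609]
   0.15000000000000002 154 [0.47802223 0.07222462 0.15146162] axis~ [0.48328374 0.0706226 ]
   0.17 37 [0.47786877 0.07098507 0.16266445] axis~ [0.48313028 0.06938305]
  zmin 0.11317463453637201
side1 223
   0.11 31 [0.47887316 0.06616206 0.11568012] axis~ [0.48189043 0.07076055]
   0.13 81 [0.47922262 0.06610829 0.13024482] axis~ [0.48223988 0.07070678]
   0.15000000000000002 89 [0.47923136 0.06639275 0.14981856] axis~ [0.48224862 0.07099124]
   0.17 22 [0.47872512 0.06628685 0.16200223] axis~ [0.48174239 0.07088534]
  zmin 0.11332902840506527
scene1 138
   0.11 22 [0.48638733 0.06979466 0.11520878] axis~ [0.4811869  0.07158506]
   0.13 49 [0.48735009 0.06917755 0.12983969] axis~ [0.48214966 0.07096795]
   0.15000000000000002 53 [0.48690899 0.06906244 0.14881874] axis~ [0.48170856 0.07085284]
   0.17 14 [0.48749171 0.06857294 0.1631399 ] axis~ [0.48229128 0.07036333]
  zmin 0.1120454045320563
```

View pics/side1.png

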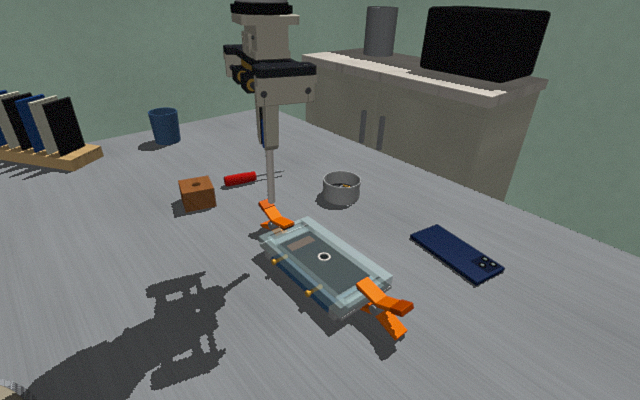

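Side view: rod is held upright, tip at (270,200), ring at (324,257). Approach to 8 mm above the plate, then compare tip with ring in both fixed views.

arm_command(
  rows=[
    {"gripper": 0, "tx": -0.0154, "ty": -0.0188, "tz": 0, "yaw": 0},
    {"gripper": 0, "tx": -0.0154, "ty": -0.0188, "tz": 0, "yaw": 0},
    {"gripper": 0, "tx": -0.0154, "ty": -0.0188, "tz": 0, "yaw": 0},
    {"gripper": 0, "tx": -0.0152, "ty": -0.0188, "tz": 0, "yaw": 0},
    {"gripper": 0, "tx": 0, "ty": 0, "tz": 0.02, "yaw": 0},
    {"gripper": 0, "tx": 0, "ty": 0, "tz": 0.02, "yaw": 0},
    {"gripper": 0, "tx": 0, "ty": 0, "tz": 0.015, "yaw": 0},
    {"gripper": 0, "tx": 0, "ty": 0, "tz": 0.01, "yaw": 0},
    {"gripper": 0, "tx": 0, "ty": 0, "tz": 0, "yaw": 0},
    {"gripper": 0, "tx": 0, "ty": 0, "tz": 0, "yaw": 0},
    {"gripper": 0, "tx": 0, "ty": 0, "tz": 0, "yaw": 0},
  ],
)

```text
time: 7.4
tcp_pos: [0.5179, -0.0198, 0.1426]
ee_rot: [[-0.955, 0.295, 0.001], [0.295, 0.955, 0.0], [-0.001, 0.0, -1.0]]
force: [-0.1, -0.4, 0.1]
finger_gap: 0.0194
grip_force: 30.0
```

```bash
python3 - <<'E'
from h import *
s=env.read_state();print(s['time'],s['tcp_pos'],s['force'])
ims=[]
for n,(x,y) in(('side',(324,257)),('scene',(238,204))):
    c,p,d=snap(n,n+'2');T=s['tcp_pos'][:2]
    P=cloud(c,d);m=(np.hypot(P[...,0]-T[0],P[...,1]-T[1])<.02)&(P[...,2]>.055)&(P[...,2]<.1)&(d>0)
    o=-np.array(c['R']).T@c['t'];o=o[:2]-T;o/=np.linalg.norm(o);Q=P[m];print(n,len(Q),np.median(Q[:,:2],0)-o*.0055)
    # pixel-edge axis of shank at z~.08, ray
    v,u=np.nonzero(m);f=np.polyfit(v,u,1);print('px line',f,v.min(),v.max())
    ims.append(cv2.resize(p[y-45:y+25,x-40:x+40,::-1],(400,350),interpolation=cv2.INTER_NEAREST))
cv2.imwrite('pics/near.png',np.hstack(ims))
E
```

```text
7.4 [ 0.51787559 -0.01980975  0.14256933] [-0.10350019 -0.41775068  0.0830049 ]
side 180 [ 0.51903074 -0.02050164]
px line [-1.72859318e-02  3.29358564e+02] 224 250
scene 107 [ 0.51857548 -0.01985127]
px line [1.55651578e-01 2.04211345e+02] 182 200
```

View pics/near.png

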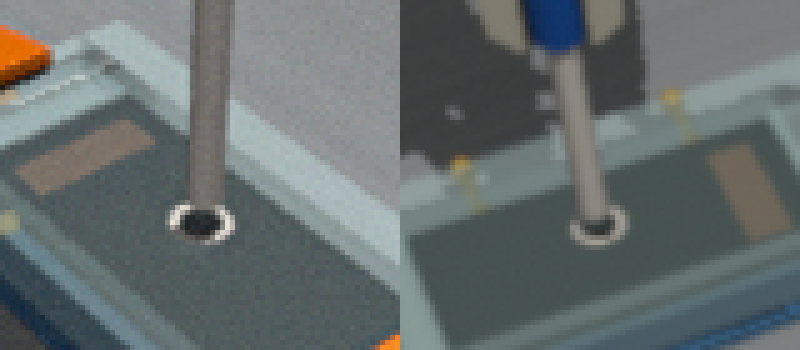

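Near crops: side ring at px (324.2,256.8), rod axis roughly 1 px right of it; scene ring at px (237.8,205.2), rod nearly centred. I refine by differencing with the initial pictures.

```bash
python3 - <<'E'
from h import *
rows=[];rhs=[]
def proj(c,X):
    f,cx,cy=K(c);q=c['R']@X+c['t'];return np.array([f*q[0]/q[2]+cx,f*q[1]/q[2]+cy])
T=np.array([.519,-.020])
for n,(x,y) in(('side',(324,257)),('scene',(238,205))):
    a=np.load(f'pics/{n}0.npz')['p'].astype(float);b=np.load(f'pics/{n}1.npz')['p'].astype(float);c=np.load(f'pics/{n}2.npz')
    ref=np.minimum(a,b) if 0 else (a+b)/2
    # ring: bright-above-background weights around the centre, unobstructed
    g=ref.min(-1)[y-12:y+13,x-12:x+13];bg=np.median(g);mk=(g>bg+(g.max()-bg)*.4).astype(np.uint8)
    N,l,st,ce=cv2.connectedComponentsWithStats(mk,connectivity=8);i=1+np.argmax(st[1:,4]);vv,uu=np.nonzero(l==i)
    e=cv2.fitEllipse(cv2.convexHull(np.c_[uu,vv].astype(np.int32)));rc=np.array(e[0])+[x-12,y-12]
    D=np.abs(c['p'].astype(float)-ref).sum(-1)
    off=[];
    for z in np.arange(.05,.1,.004):
        q=proj(c,np.r_[T,z]);r=int(round(q[1]));u0=int(q[0])
        w=D[r,u0-10:u0+11];k=w>45;us=np.nonzero(k)[0]
        if len(us)<3: continue
        q0=proj(c,np.r_[T,z]);off.append((us.min()+us.max())/2+u0-10-q0[0]-(r-q0[1])*(proj(c,np.r_[T,z+.01])-q0)[0]/(proj(c,np.r_[T,z+.01])-q0)[1])
    off=np.array(off);q=proj(c,np.r_[T,.037]);q2=proj(c,np.r_[T,.06]);sl=(q2-q)[0]/(q2-q)[1]
    ro=rc[0]-q[0]-sl*(rc[1]-q[1])
    print(n,'ring',rc,e[1],ray(c,*rc,.037),'rod off',np.round(off,1),'ring off(lateral)',ro,'err px',np.median(off)-ro)
    J=np.array([(proj(c,np.r_[T+[.001,0],.037])-q),(proj(c,np.r_[T+[0,.001],.037])-q)]) # px per mm
    rows.append(J[:,0]-sl*J[:,1]);rhs.append(np.median(off)-ro)
print('rod-bore world mm',np.linalg.solve(np.array(rows),rhs))
E
```

```text
side ring [323.73312855 256.01412964] (8.362137794494629, 12.755661010742188) [ 0.51957402 -0.01831667  0.037     ] rod off [ 0.  -0.1  0.4  0.8  0.2  0.6 -0.   0.4  0.3  0.2  0.1 -1.  -0.1] ring off(lateral) -0.45723068503515407 err px 0.636299773208616
scene ring [237.19851303 203.47113514] (8.826484680175781, 11.83061695098877) [ 0.51891396 -0.01825868  0.037     ] rod off [ 0.6  0.8  1.   0.9  1.5 -4.9 -6.  -5.8 -3.6 -3.7 -3.5 -2.1] ring off(lateral) 0.8946732220858087 err px -3.6968810761018407
rod-bore world mm [-4.40781653 -6.16168668]
```

arm_command(
  rows=[
    {"gripper": 0, "tx": 0, "ty": 0.0013, "tz": 0.002, "yaw": 0},
    {"gripper": 0, "tx": 0, "ty": 0, "tz": 0.002, "yaw": 0},
    {"gripper": 0, "tx": 0, "ty": 0, "tz": 0.002, "yaw": 0},
    {"gripper": 0, "tx": 0, "ty": 0, "tz": 0.001, "yaw": 0},
    {"gripper": 0, "tx": 0, "ty": 0, "tz": 0.001, "yaw": 0},
    {"gripper": 0, "tx": 0, "ty": 0, "tz": 0.0005, "yaw": 0},
    {"gripper": 0, "tx": 0, "ty": 0, "tz": 0, "yaw": 0},
  ],
)

```text
time: 8.38
tcp_pos: [0.5179, -0.0186, 0.1335]
ee_rot: [[-0.955, 0.295, 0.0], [0.295, 0.955, -0.0], [-0.0, -0.0, -1.0]]
force: [0.2, 0.2, -0.6]
finger_gap: 0.0193
grip_force: 30.0
```

Nominal contact height is about 0.134; no force yet. Continue in small steps.

arm_command(
  rows=[
    {"gripper": 0, "tx": 0, "ty": 0, "tz": 0.0005, "yaw": 0},
    {"gripper": 0, "tx": 0, "ty": 0, "tz": 0.0005, "yaw": 0},
    {"gripper": 0, "tx": 0, "ty": 0, "tz": 0.0005, "yaw": 0},
    {"gripper": 0, "tx": 0, "ty": 0, "tz": 0, "yaw": 0},
  ],
)

```text
time: 8.88
tcp_pos: [0.5179, -0.0186, 0.132]
ee_rot: [[-0.955, 0.295, -0.0], [0.295, 0.955, -0.0], [0.0, -0.0, -1.0]]
force: [0.1, 0.1, -0.1]
finger_gap: 0.0196
grip_force: 30.0
```

arm_command(
  rows=[
    {"gripper": 0, "tx": 0, "ty": 0, "tz": 0.0007, "yaw": 0},
    {"gripper": 0, "tx": 0, "ty": 0, "tz": 0.0007, "yaw": 0},
    {"gripper": 0, "tx": 0, "ty": 0, "tz": 0.0006, "yaw": 0},
    {"gripper": 0, "tx": 0, "ty": 0, "tz": 0, "yaw": 0},
  ],
)

```text
time: 9.38
tcp_pos: [0.5179, -0.0186, 0.13]
ee_rot: [[-0.955, 0.295, -0.0], [0.295, 0.955, -0.0], [0.0, -0.0, -1.0]]
force: [-0.7, 0.4, -0.1]
finger_gap: 0.0195
grip_force: 30.0
```

arm_command(
  rows=[
    {"gripper": 0, "tx": 0, "ty": 0, "tz": 0.001, "yaw": 0},
    {"gripper": 0, "tx": 0, "ty": 0, "tz": 0.001, "yaw": 0},
    {"gripper": 0, "tx": 0, "ty": 0, "tz": 0.001, "yaw": 0},
    {"gripper": 0, "tx": 0, "ty": 0, "tz": 0.001, "yaw": 0},
    {"gripper": 0, "tx": 0, "ty": 0, "tz": 0, "yaw": 0},
  ],
)

```text
time: 10.0
tcp_pos: [0.5179, -0.0186, 0.126]
ee_rot: [[-0.955, 0.295, -0.0], [0.295, 0.955, -0.0], [0.0, -0.0, -1.0]]
force: [0.1, -0.4, -0.3]
finger_gap: 0.0196
grip_force: 30.0
```

arm_command(
  rows=[
    {"gripper": 0, "tx": 0, "ty": 0, "tz": 0.0005, "yaw": 0},
    {"gripper": 0, "tx": 0, "ty": 0, "tz": 0.0005, "yaw": 0},
    {"gripper": 0, "tx": 0, "ty": 0, "tz": 0.0005, "yaw": 0},
    {"gripper": 0, "tx": 0, "ty": 0, "tz": 0.0005, "yaw": 0},
    {"gripper": 0, "tx": 0, "ty": 0, "tz": 0.0005, "yaw": 0},
    {"gripper": 0, "tx": 0, "ty": 0, "tz": 0, "yaw": 0},
  ],
)

```text
time: 10.75
tcp_pos: [0.5181, -0.0186, 0.1239]
ee_rot: [[-0.955, 0.295, 0.001], [0.295, 0.955, 0.0], [-0.0, 0.0, -1.0]]
force: [0.2, -0.1, 4.4]
finger_gap: 0.0194
grip_force: 30.0
```

Panel contact at the expected height (4.4 N). Push gently.

arm_command(
  rows=[
    {"gripper": 0, "tx": 0, "ty": 0, "tz": 0.0005, "yaw": 0},
    {"gripper": 0, "tx": 0, "ty": 0, "tz": 0.0005, "yaw": 0},
    {"gripper": 0, "tx": 0, "ty": 0, "tz": 0, "yaw": 0},
  ],
)

```text
time: 11.12
tcp_pos: [0.5185, -0.0186, 0.1237]
ee_rot: [[-0.955, 0.295, 0.002], [0.295, 0.955, 0.0], [-0.001, 0.001, -1.0]]
force: [-2.3, 0.7, 14.8]
finger_gap: 0.0198
grip_force: 30.0
```

arm_command(
  rows=[
    {"gripper": 0, "tx": 0, "ty": 0, "tz": 0.0005, "yaw": 0},
    {"gripper": 0, "tx": 0, "ty": 0, "tz": 0.0003, "yaw": 0},
    {"gripper": 0, "tx": 0, "ty": 0, "tz": 0, "yaw": 0},
  ],
)

```text
time: 11.5
tcp_pos: [0.5185, -0.0186, 0.123]
ee_rot: [[-0.955, 0.295, 0.002], [0.295, 0.955, 0.0], [-0.002, 0.001, -1.0]]
force: [-1.9, 0.1, 16.2]
finger_gap: 0.0192
grip_force: 30.0
```

arm_command(
  rows=[
    {"gripper": 0, "tx": 0, "ty": 0, "tz": 0.0005, "yaw": 0},
    {"gripper": 0, "tx": 0, "ty": 0, "tz": 0.0005, "yaw": 0},
    {"gripper": 0, "tx": 0, "ty": 0, "tz": 0.0005, "yaw": 0},
    {"gripper": 0, "tx": 0, "ty": 0, "tz": 0, "yaw": 0},
  ],
)

```text
time: 12.0
tcp_pos: [0.5178, -0.0186, 0.12]
ee_rot: [[-0.955, 0.295, -0.0], [0.295, 0.955, -0.0], [0.0, -0.0, -1.0]]
force: [0.1, -0.5, 0.5]
finger_gap: 0.0198
grip_force: 30.0
```

arm_command(
  rows=[
    {"gripper": 0, "tx": 0, "ty": 0, "tz": 0.0005, "yaw": 0},
    {"gripper": 0, "tx": 0, "ty": 0, "tz": 0.0005, "yaw": 0},
    {"gripper": 0, "tx": 0, "ty": 0, "tz": 0.0005, "yaw": 0},
    {"gripper": 0, "tx": 0, "ty": 0, "tz": 0, "yaw": 0},
  ],
)

```text
time: 12.5
tcp_pos: [0.5179, -0.0186, 0.1187]
ee_rot: [[-0.955, 0.295, 0.0], [0.295, 0.955, -0.0], [-0.0, -0.0, -1.0]]
force: [-0.0, -1.0, -0.3]
finger_gap: 0.0193
grip_force: 30.0
```

arm_command(
  rows=[
    {"gripper": 0, "tx": 0, "ty": 0, "tz": 0.0005, "yaw": 0},
    {"gripper": 0, "tx": 0, "ty": 0, "tz": 0.0005, "yaw": 0},
    {"gripper": 0, "tx": 0, "ty": 0, "tz": 0, "yaw": 0},
  ],
)

```text
time: 12.88
tcp_pos: [0.5179, -0.0186, 0.1177]
ee_rot: [[-0.955, 0.295, -0.0], [0.295, 0.955, -0.0], [0.0, -0.0, -1.0]]
force: [0.2, 0.7, -0.5]
finger_gap: 0.0196
grip_force: 30.0
```

Force fell to zero near 4 mm: it let go. Follow down to make sure nothing hangs.

arm_command(
  rows=[
    {"gripper": 0, "tx": 0, "ty": 0, "tz": 0.0007, "yaw": 0},
    {"gripper": 0, "tx": 0, "ty": 0, "tz": 0.0007, "yaw": 0},
    {"gripper": 0, "tx": 0, "ty": 0, "tz": 0.0007, "yaw": 0},
    {"gripper": 0, "tx": 0, "ty": 0, "tz": 0.0007, "yaw": 0},
    {"gripper": 0, "tx": 0, "ty": 0, "tz": 0.0007, "yaw": 0},
    {"gripper": 0, "tx": 0, "ty": 0, "tz": 0.0007, "yaw": 0},
    {"gripper": 0, "tx": 0, "ty": 0, "tz": 0, "yaw": 0},
  ],
)

```text
time: 13.75
tcp_pos: [0.5179, -0.0186, 0.1135]
ee_rot: [[-0.955, 0.295, -0.0], [0.295, 0.955, -0.0], [0.0, -0.0, -1.0]]
force: [0.3, -0.4, -0.6]
finger_gap: 0.0196
grip_force: 30.0
```

arm_command(
  rows=[
    {"gripper": 0, "tx": 0, "ty": 0, "tz": 0.0005, "yaw": 0},
    {"gripper": 0, "tx": 0, "ty": 0, "tz": 0.0005, "yaw": 0},
    {"gripper": 0, "tx": 0, "ty": 0, "tz": 0.0005, "yaw": 0},
    {"gripper": 0, "tx": 0, "ty": 0, "tz": 0.0005, "yaw": 0},
    {"gripper": 0, "tx": 0, "ty": 0, "tz": 0, "yaw": 0},
  ],
)

```text
time: 14.38
tcp_pos: [0.5181, -0.0186, 0.1119]
ee_rot: [[-0.955, 0.295, 0.0], [0.295, 0.955, -0.0], [-0.0, 0.0, -1.0]]
force: [-0.5, -0.2, 4.7]
finger_gap: 0.0191
grip_force: 30.0
```

Contact again exactly 12 mm lower: panel is flat on the pad. Withdraw and return to the block.

arm_command(
  rows=[
    {"gripper": 0, "tx": 0, "ty": 0, "tz": -0.01, "yaw": 0},
    {"gripper": 0, "tx": 0, "ty": 0, "tz": -0.015, "yaw": 0},
    {"gripper": 0, "tx": 0, "ty": 0, "tz": -0.025, "yaw": 0},
    {"gripper": 0, "tx": 0, "ty": 0, "tz": -0.025, "yaw": 0},
    {"gripper": 0, "tx": 0, "ty": 0, "tz": -0.025, "yaw": 0},
    {"gripper": 0, "tx": 0.0157, "ty": 0.0312, "tz": 0, "yaw": 0},
    {"gripper": 0, "tx": 0.0157, "ty": 0.0312, "tz": 0, "yaw": 0},
    {"gripper": 0, "tx": 0.0157, "ty": 0.0312, "tz": 0, "yaw": 0},
    {"gripper": 0, "tx": 0.0157, "ty": 0.0312, "tz": 0, "yaw": 0},
    {"gripper": 0, "tx": 0.0157, "ty": 0.0312, "tz": 0, "yaw": 0},
    {"gripper": 0, "tx": 0.0157, "ty": 0.0312, "tz": 0, "yaw": 0},
    {"gripper": 0, "tx": 0.0157, "ty": 0.0312, "tz": 0, "yaw": 0},
    {"gripper": 0, "tx": 0.0157, "ty": 0.0312, "tz": 0, "yaw": 0},
    {"gripper": 0, "tx": 0.0157, "ty": 0.0312, "tz": 0, "yaw": 0},
    {"gripper": 0, "tx": 0.0157, "ty": 0.0312, "tz": 0, "yaw": 0},
    {"gripper": 0, "tx": 0, "ty": 0, "tz": 0, "yaw": 0},
    {"gripper": 0, "tx": 0, "ty": 0, "tz": 0, "yaw": 0},
    {"gripper": 0, "tx": 0, "ty": 0, "tz": 0, "yaw": 0},
  ],
)

```text
time: 16.62
tcp_pos: [0.4604, 0.3246, 0.2119]
ee_rot: [[-0.955, 0.297, 0.0], [0.297, 0.955, -0.0], [-0.0, -0.0, -1.0]]
force: [0.5, -0.5, 0.0]
finger_gap: 0.019
grip_force: 30.0
```

```bash
python3 - <<'E'
from h import *
s=env.read_state();T=s['tcp_pos'];print(s['time'],T,s['force'])
for n in('side','scene'):
    c,p,d=snap(n,n+'3');P=cloud(c,d)
    o=-np.array(c['R']).T@c['t'];o=o[:2]-T[:2];o/=np.linalg.norm(o)
    for a,b in((T[2]-.09,T[2]-.06),(T[2]-.06,T[2]-.03)):
        m=(np.hypot(P[...,0]-T[0],P[...,1]-T[1])<.025)&(P[...,2]>a)&(P[...,2]<b)&(d>0);Q=P[m];print(n,len(Q),np.median(Q[:,:2],0)-o*.0055)
E
```

```text
16.625 [0.460443   0.32459122 0.21191712] [ 0.45752799 -0.54575136  0.02650047]
side 89 [0.46162651 0.32426587]
side 97 [0.46146613 0.32457668]
scene 68 [0.46132816 0.32447467]
scene 74 [0.46134598 0.32451457]
```

arm_command(
  rows=[
    {"gripper": 0, "tx": 0, "ty": 0.0007, "tz": 0.02, "yaw": 0},
    {"gripper": 0, "tx": 0, "ty": 0, "tz": 0.02, "yaw": 0},
    {"gripper": 0, "tx": 0, "ty": 0, "tz": 0.015, "yaw": 0},
    {"gripper": 0, "tx": 0, "ty": 0, "tz": 0.008, "yaw": 0},
    {"gripper": 0, "tx": 0, "ty": 0, "tz": 0.003, "yaw": 0},
    {"gripper": 0, "tx": 0, "ty": 0, "tz": 0.001, "yaw": 0},
    {"gripper": 0, "tx": 0, "ty": 0, "tz": 0.001, "yaw": 0},
    {"gripper": 0, "tx": 0, "ty": 0, "tz": 0.001, "yaw": 0},
    {"gripper": 0, "tx": 0, "ty": 0, "tz": 0.001, "yaw": 0},
    {"gripper": 0, "tx": 0, "ty": 0, "tz": 0.001, "yaw": 0},
    {"gripper": 0, "tx": 0, "ty": 0, "tz": 0, "yaw": 0},
  ],
)

```text
time: 18.1
tcp_pos: [0.4602, 0.3265, 0.1405]
ee_rot: [[-0.955, 0.295, -0.0], [0.295, 0.955, -0.0], [0.0, -0.0, -1.0]]
force: [0.2, -0.6, 0.3]
finger_gap: 0.0198
grip_force: 30.0
```

arm_command(
  rows=[
    {"gripper": 0, "tx": 0, "ty": 0, "tz": 0.001, "yaw": 0},
    {"gripper": 0, "tx": 0, "ty": 0, "tz": 0.001, "yaw": 0},
    {"gripper": 0, "tx": 0, "ty": 0, "tz": 0.001, "yaw": 0},
    {"gripper": 0, "tx": 0, "ty": 0, "tz": 0, "yaw": 0},
  ],
)

```text
time: 18.6
tcp_pos: [0.4603, 0.3265, 0.1374]
ee_rot: [[-0.955, 0.295, -0.0], [0.295, 0.955, -0.0], [0.0, -0.0, -1.0]]
force: [-0.4, 0.8, 0.6]
finger_gap: 0.0193
grip_force: 30.0
```

In the hole; down 29 mm, then feel the floor.

arm_command(
  rows=[
    {"gripper": 0, "tx": 0, "ty": 0, "tz": 0.004, "yaw": 0},
    {"gripper": 0, "tx": 0, "ty": 0, "tz": 0.005, "yaw": 0},
    {"gripper": 0, "tx": 0, "ty": 0, "tz": 0.005, "yaw": 0},
    {"gripper": 0, "tx": 0, "ty": 0, "tz": 0.005, "yaw": 0},
    {"gripper": 0, "tx": 0, "ty": 0, "tz": 0.005, "yaw": 0},
    {"gripper": 0, "tx": 0, "ty": 0, "tz": 0.004, "yaw": 0},
    {"gripper": 0, "tx": 0, "ty": 0, "tz": 0.001, "yaw": 0},
    {"gripper": 0, "tx": 0, "ty": 0, "tz": 0, "yaw": 0},
  ],
)

```text
time: 19.6
tcp_pos: [0.4603, 0.3266, 0.1085]
ee_rot: [[-0.955, 0.295, 0.0], [0.295, 0.955, -0.0], [-0.0, 0.0, -1.0]]
force: [0.7, -0.3, -0.1]
finger_gap: 0.0192
grip_force: 30.0
```

arm_command(
  rows=[
    {"gripper": 0, "tx": 0, "ty": 0, "tz": 0.0005, "yaw": 0},
    {"gripper": 0, "tx": 0, "ty": 0, "tz": 0.0005, "yaw": 0},
    {"gripper": 0, "tx": 0, "ty": 0, "tz": 0, "yaw": 0},
  ],
)

```text
time: 19.98
tcp_pos: [0.4603, 0.3266, 0.1076]
ee_rot: [[-0.955, 0.295, 0.0], [0.295, 0.955, 0.0], [-0.0, 0.0, -1.0]]
force: [-0.1, 0.1, -0.2]
finger_gap: 0.0192
grip_force: 30.0
```

arm_command(
  rows=[
    {"gripper": 0, "tx": 0, "ty": 0, "tz": 0.0004, "yaw": 0},
    {"gripper": 0, "tx": 0, "ty": 0, "tz": 0.0003, "yaw": 0},
    {"gripper": 0, "tx": 0, "ty": 0, "tz": 0, "yaw": 0},
  ],
)

```text
time: 20.35
tcp_pos: [0.4603, 0.3266, 0.1069]
ee_rot: [[-0.955, 0.295, 0.0], [0.295, 0.955, 0.0], [-0.0, 0.0, -1.0]]
force: [0.4, -0.7, 1.7]
finger_gap: 0.0195
grip_force: 30.0
```

Floor felt. Open and rise.

arm_command(
  rows=[
    {"gripper": 0.3, "tx": 0, "ty": 0, "tz": 0, "yaw": 0},
    {"gripper": 0.5, "tx": 0, "ty": 0, "tz": 0, "yaw": 0},
    {"gripper": 0.7, "tx": 0, "ty": 0, "tz": 0, "yaw": 0},
    {"gripper": 0.7, "tx": 0, "ty": 0, "tz": 0, "yaw": 0},
    {"gripper": 0.7, "tx": 0, "ty": 0, "tz": 0, "yaw": 0},
    {"gripper": 0.7, "tx": 0, "ty": 0, "tz": -0.015, "yaw": 0},
    {"gripper": 0.7, "tx": 0, "ty": 0, "tz": -0.03, "yaw": 0},
    {"gripper": 0.7, "tx": 0, "ty": 0, "tz": -0.04, "yaw": 0},
    {"gripper": 0.7, "tx": 0, "ty": 0, "tz": -0.04, "yaw": 0},
    {"gripper": 0.7, "tx": 0.03, "ty": 0.02, "tz": 0, "yaw": 0},
    {"gripper": 0.7, "tx": 0.03, "ty": 0.02, "tz": 0, "yaw": 0},
    {"gripper": 0.7, "tx": 0, "ty": 0, "tz": 0, "yaw": 0},
    {"gripper": 0.7, "tx": 0, "ty": 0, "tz": 0, "yaw": 0},
  ],
)

```text
time: 21.98
tcp_pos: [0.4151, 0.382, 0.2325]
ee_rot: [[-0.955, 0.295, 0.001], [0.295, 0.955, -0.0], [-0.001, 0.0, -1.0]]
force: [-0.4, -0.2, 0.3]
finger_gap: 0.0652
grip_force: 0.0
```

```bash
python3 - <<'E'
from h import *
a=snap('scene','scene4')[1];b=snap('side','side4')[1]
cv2.imwrite('pics/end.png',np.vstack([np.hstack([cv2.resize(a[80:260,140:400,::-1],(400,277)),cv2.resize(a[80:260,340:440,::-1],(154,277))]),np.hstack([cv2.resize(b[110:350,160:420,::-1],(325,300)),cv2.resize(b[230:320,250:350,::-1],(229,300))])]))
E
```

```text
(no output)
```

View pics/end.png

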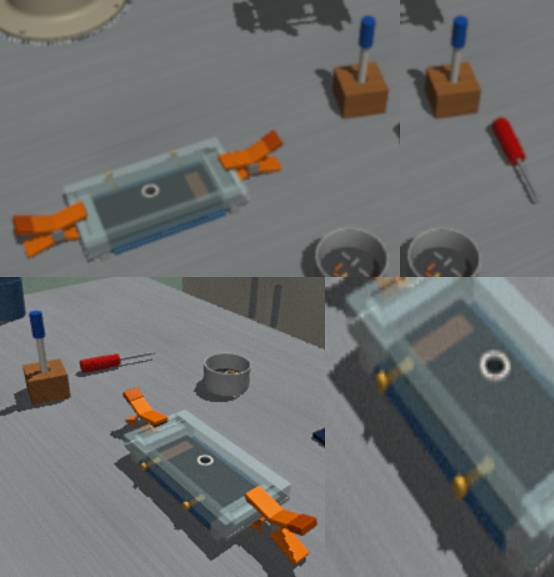

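The rod stands upright in its block, the bystanders haven't moved, and the panel was felt 12 mm down on the pad; handing in.

```bash
python3 -c "
from cell import env
print(env.close_job())"
```

```text
the job is handed in; nothing more can be done
None
```

The job is handed in: the panel is out of the mould and on the pad (felt 12 mm down, 16 N highest reading while pushing), the rod stands back in its block, and the tin and screwdriver look unmoved; the phone was never approached, though I did not check it in the last picture.

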